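Load the fuse carrier and gauge the contact jaws

TASK

Service the grey fuse-switch unit: first lay the white fuse link flat in its open orange-fronted drawer (set it down, do not drop it) and push the drawer fully shut. Then take the yellow-handled feeler blade out of its stand and slide it straight down between the two copper contact plates on top of the unit, where it drags, until the red line on the blade is level with the top edges of the plates' flared lips. Finish while still gripping the blade and holding it upright at that depth; leave the tools and fittings lying around undisturbed.

Things in the scene. Friction and masses are not known exactly. Their poses are not given: they have to be found in the camera images.
- fuse_center (a point): Centre of the fuse link: a loose block, white with a blue middle band and a copper cap at each end, 46 long (its x) x 28.5 wide (its y) x 28.5 high (its z) mm, 90 g, lying on the table beside the unit (left or right).
- unit: Fixed grey fuse-switch unit, 160 deep (x) x 124 wide (y) x 60 high mm. Origin: centre of its underside, on the table; its -x side, which looks roughly to the robot, has the drawer; the copper contact plates stand on its top, their centre 30 mm to its +x.
- drawer (a joint): How far the drawer is open, m: 0 fully shut, 0.08 fully open; it starts 0.068 to 0.08 open. It slides along the unit's -x to open, with about 1.5 N friction, stays where it is left and has no catch; push its front to shut it (5 mm or less left is shut).
- drawer_front (a point): Centre of the outer face of the drawer's flat orange front (moves with the drawer; axes as the unit's). The front is 116 wide x 46 high x 6 mm thick, from 7 to 53 mm above the table. It has no handle.
- drawer_floor (a point): Point on the tray's floor, 12 mm above the table, 42 mm behind the front's outer face (moves with the drawer; axes as the unit's). Inside, the tray is 100 wide (y), and runs from 36 mm before to 66 mm behind this point (x); side walls 14 mm high. At the start it is open to the sky from 36 mm before to 30 mm behind this point, then lies under the unit's top.
- gauge_grip (a point): Centre of the feeler blade's yellow handle, a block 32 (its x) x 16 (its y) x 40 (z) mm, to be gripped across the 16 mm; 80 mm above the blade's tip. The gauge weighs 60 g and stands loosely upright in its stand at the start, the handle resting on the stand's top.
- gauge_tip (a point): Middle of the lower end of the gauge's steel blade, which is 20 wide (gauge x) x 3 thick (gauge y) mm and stands 60 mm out of the handle, straight down. The red line round the blade is 36 mm above this tip.
- stand: Fixed aluminium stand of the gauge, 52 x 50 x 62 mm high, on a low rubber foot 80 mm square, on the table left or right of the unit; origin: centre of its underside. The blade sits in an upright slot, 24 x 6 mm, 60 mm deep; same yaw as the gauge.
- jaw_mouth (a point): Middle of the gap between the two copper plates, level with the top edges of their lips, 122 mm above the table; axes as the unit's. The blade goes in here with its 3 mm thickness along this y; its tip ends 36 mm below this point. A black floor lies 54 mm below it.
- jaws: The pair of copper plates, 36 mm wide (x), face to face across y; origin under them on the unit's top. Lips flare from the closed gap to a mouth 14 mm wide over the top 12 mm; below are 42 mm of parallel plates, 0.5 mm apart. Both together float sideways (y) up to 8 mm on a weak spring, and so centre themselves on the blade.
- leaf (a joint): How far the sprung plate (+y side) is pushed away from the other one, m: 0 at rest, about 0.0025 with the blade between the plates; spring force about 2.4 N plus 1.2 N per mm; the blade then drags with 3 to 12 N.
- stripper: Bystander: blue and yellow wire stripper, about 180 mm long, lying on the table. Leave alone.
- driver: Bystander: red screwdriver, 190 mm long, lying on the table. Leave alone.
- socket: Bystander: white socket outlet on a black box, 82 x 82 x 40 mm. Leave alone.
- lampholder: Bystander: white ceramic lamp holder, 72 mm across, 45 mm high. Leave alone.
- terminals: Bystander: strip of five white screw terminals, 65 mm long. Leave alone.

How it is judged:
On the way, in this order (a step that is already met when the one before it is completed fails the run):
1. the fuse link lies in the open drawer, let go (x of fuse_center in the frame of drawer_floor between -0.045 and 0.078 m and y of fuse_center in the frame of drawer_floor between -0.048 and 0.048 m and z of fuse_center in the frame of drawer_floor between 0.005 and 0.022 m and contact force between fuse and the fingers below 0.1 N and value of joint drawer above 0.03 m), for 0.2 s.
2. the drawer is fully shut with the fuse link in it (x of fuse_center in the frame of drawer_floor between -0.045 and 0.078 m and y of fuse_center in the frame of drawer_floor between -0.048 and 0.048 m and z of fuse_center in the frame of drawer_floor between 0.005 and 0.022 m and contact force between fuse and the fingers below 0.1 N and value of joint drawer below 0.005 m), for 0.2 s.
3. the feeler blade is held clear above its stand (height (world z) of gauge_tip above 0.075 m and contact force between gauge and the fingers above 3 N), for 0.1 s.
At the end, for the whole second after the job is handed in: Fuse link flat in the drawer, drawer within 5 mm of shut; the gripper holds the blade still and upright (0.12 rad) between the copper plates, tip 30 to 42 mm below the lips' top edges, within 10 mm of the plates' middle, sprung plate pushed out over 1.5 mm (all of step 2 and angle between fuse_center's own z axis and vertical below 0.3 rad and z of gauge_tip in the frame of jaw_mouth between -0.042 and -0.03 m and x of gauge_tip in the frame of jaw_mouth between -0.01 and 0.01 m and value of joint leaf above 0.0015 m and angle between gauge_grip's own z axis and vertical below 0.12 rad and contact force between gauge and the fingers above 3 N and linear speed of gauge below 0.02 m/s); the arm keeps its last pose, push and grip.
It fails at once if the fuse link is dropped (in no grip with its centre more than 70 mm above the table) (height (world z) of fuse_center above 0.07 m and contact force between fuse and the fingers below 0.1 N).
It fails at once if a bystander is moved by more than 30 mm (distance of any of stripper, driver, socket, lampholder, terminals from where it was at the start of the episode above 0.03 m).
It also fails if it takes over 66 s, if anything falls off the work surface, if the arm or the gripper's body presses on something with over 40 N, if the wrist force passes 120 N, or if a joint passes its speed limit or range.

ROBOT

A 6-joint arm with a two-finger parallel gripper is mounted at the origin on the work surface. World frame = base frame: x ahead of the robot, y to its left, z up, the work surface at z = 0. Lengths are in m, angles in rad, forces in N, time in s.
With the tool pointing down it reaches from about 0.25 to 0.85 m from the base axis. Payload 12.5 kg.
Tool frame: the origin (TCP) lies at the very end of the fingers, on their centre line; the grasp point (between the pads) lies 19 mm behind it; y points along the fingers, z is the direction in which the jaws open and shut, and the axes are right-handed (so a half turn about y gives the same grasp; the last joint's range is limited). The gripper opens to 93 mm and grips with 3 to 60 N. Pads are 15 mm wide; open, the fingers measure 128 mm over their backs; the gripper's body (75 mm by 188 mm) begins 65 mm behind the grasp point.
Start: joints at [1.257, 0.351, 1.652, -0, 1.139, -0.085], TCP at [0.125, 0.536, 0.219] pointing down, gripper open.
Joint ranges: [-2.75, 2.75], [-0.79, 2.1], [0.01, 2.65], [-1.57, 4.71], [0.07, 3.14], [-2.87, 2.87]. Speed limits (rad/s): [2.22, 2.22, 2.79, 3.14, 3.14, 3.14].

INTERFACE

Orientations are given as a unit quaternion [w, x, y, z].
In Python, from plant import r, cams, nets gives the robot as it stands. The module is installed in compiled form; this text tells all that it offers.
- The arm moves only by the shell command python3 -m jog 'ROWS' [FORCE]. ROWS is JSON, a list of rows, each a list of 7 numbers: the finger opening in mm, from 0 to 93, then the shift along the tool's x, y, z in mm, then the turn, a rotation vector about the tool's x, y, z in rad. A call has exactly 10 rows; each row is the pose to reach, as a shift and turn from the pose commanded when the call began, along the tool's axes at that moment; what a row does not reach only later rows make up. A row lasts 1/8 s, in which the tool goes at most 62.5 mm and 10.7 degrees, less where a joint would pass 70% of its speed; a pose out of reach is approached as far as the arm can. A call with a gripper value outside its range is refused whole. The fingers move at their own pace and stop on an object; FORCE is the grip in N (left out, the last holds). Time passes only in rows, so rows that repeat a pose let the fingers close, or fill a call up. It gives the time, the measured TCP pose, the force and the opening at its end, in the units of the state.
- r.get_obs(): the state, without advancing time (a new reading comes with each control period).
- cams.camera(name): name is "side" or "top"; returns a dict with "color" (420x560x3 uint8, red, green, blue), "fovy" (degrees; the focal length in pixels is half the picture's height over the tangent of half this angle, whatever the lens; pixels are square), "cx", "cy" (the principal point, pixels), "T" (4x4, takes a point from camera to world coordinates). Camera axes: x right, y down, z forward; pixel columns grow to the right and rows downward; lengths in m; the calibration is good to about 2 mm. A picture is of the moment at which its call begins. There is no depth.
- r.sign_off(): hands the job in, once; it reports no verdict.
Trained networks look in a picture, given as the dict that the camera call returned (one of the last four; its "shot" number tells which), for a name from the list of things; names that differ only in an ending like _2 or _b are one class to them, and where a whole thing is asked for, a point or a joint stands for the part that bears it (a point fixed in the world has none). Each returns a list of dicts, best first, with "conf" (0 to 1); they miss things now and then, are a little off and sometimes report something else, mostly with a low value. They report only what shows in the picture. A call takes as long as a camera call.
- nets.look_for(picture, label): "extent" ([centre column, centre row, width, height] in pixels, round what is visible of it).
The state is a dict: "time_s": time; "joints": joint angles; "joint_vel": joint speeds; "joint_efforts": joint torques, N m; "tool_pos": TCP position; "tool_rot": TCP orientation; "wrist_force": force on the tool from outside, world axes, zero at the start; "wrist_torque": the same for the moment, N m; "grip_width": finger opening in m.
Only numpy, scipy, OpenCV 4.12 (cv2) and the standard library are available. Lean on these libraries where they do the work, as an engineer would, in place of code of your own. Each camera call takes 0.05 s, during which the arm holds its last target.

## Working session

There is one attempt and no reset: what is moved stays moved. The work goes in short steps, Python scripts to look and compute and a shell command to move; the robot and the scene stay as the last step left them, time stands still between calls to the robot, and variables do not carry over. Pictures are saved under pics/ and viewed, and the job is handed in when it is done.

```bash
mkdir -p pics
cat > h.py <<'E'
import numpy as np, cv2
from plant import r,cams,nets
def shot(n,fn=None):
    p=cams.camera(n)
    if fn: cv2.imwrite('pics/'+fn,p['color'][:,:,::-1])
    return p
def K(p):
    f=p['color'].shape[0]/2/np.tan(np.radians(p['fovy'])/2); return f
def ray(p,u,v):
    f=K(p); d=np.array([(u-p['cx'])/f,(v-p['cy'])/f,1.]); T=np.array(p['T']); return T[:3,3],T[:3,:3]@d
def onz(p,u,v,z):
    o,d=ray(p,u,v); return o+d*(z-o[2])/d[2]
def proj(p,X):
    T=np.array(p['T']); c=T[:3,:3].T@(np.array(X)-T[:3,3]); f=K(p); return np.array([p['cx']+f*c[0]/c[2],p['cy']+f*c[1]/c[2]])
def tri(p,a,q,b):
    o1,d1=ray(p,*a);o2,d2=ray(q,*b)
    t=np.linalg.lstsq(np.c_[d1,-d2],o2-o1,rcond=None)[0]
    A=o1+d1*t[0];B=o2+d2*t[1]; return (A+B)/2,np.linalg.norm(A-B)
E
python3 - <<'E'
from h import *
np.set_printoptions(precision=4,suppress=True)
print(r.get_obs())
for n in ['top','side']:
    p=shot(n,n+'0.png'); print(n,{k:v for k,v in p.items() if k!='color'})
    for l in ['fuse_center','unit','drawer_front','gauge_grip','stand','jaws','socket','driver','stripper','lampholder','terminals']:
        print(l,[(round(d['conf'],2),np.round(d['extent']).astype(int).tolist()) for d in nets.look_for(p,l)[:2]])
E
```

```text
{'time_s': 0.0, 'joints': array([ 1.2574,  0.3512,  1.6524,  0.    ,  1.1391, -0.0846]), 'joint_vel': array([ 0.0004,  0.0003, -0.0014,  0.001 ,  0.0012,  0.0006]), 'joint_efforts': array([ -0.0006, -49.7337, -28.5249,   0.0699,   0.0258,  -0.0001]), 'tool_pos': array([0.1246, 0.5353, 0.2181]), 'tool_rot': array([-0.7021,  0.7029, -0.0808,  0.0806]), 'wrist_force': array([-1.1261, -1.1763,  0.2932]), 'wrist_torque': array([-0.0013,  0.0203,  0.062 ]), 'grip_width': 0.09338178843929226}
top {'fovy': 56.26189716889051, 'cx': 283.29977431440375, 'cy': 205.30976822379154, 'T': array([[-0.0091, -0.9968,  0.0799,  0.5415],
       [-1.    ,  0.0088, -0.0042, -0.0247],
       [ 0.0035, -0.0799, -0.9968,  1.0197],
       [ 0.    ,  0.    ,  0.    ,  1.    ]]), 'shot': 1}
fuse_center [(0.75, [393, 241, 17, 20])]
unit [(0.98, [262, 215, 62, 104]), (0.74, [264, 185, 32, 24])]
drawer_front [(0.73, [252, 245, 50, 38])]
gauge_grip [(0.52, [161, 266, 12, 18])]
stand [(0.62, [172, 261, 34, 38])]
jaws [(0.73, [266, 183, 30, 25])]
socket [(0.82, [463, 242, 44, 37])]
driver [(0.89, [422, 189, 42, 30]), 
[... 198 characters left out ...]
]
side {'fovy': 43.812729566558694, 'cx': 275.98860014498393, 'cy': 199.53632852516364, 'T': array([[-0.8276, -0.3124,  0.4664, -0.1766],
       [-0.5609,  0.4274, -0.709 ,  1.1512],
       [ 0.0222, -0.8484, -0.529 ,  0.9684],
       [ 0.    ,  0.    ,  0.    ,  1.    ]]), 'shot': 2}
fuse_center [(0.62, [262, 218, 81, 64])]
unit [(0.63, [261, 219, 79, 61])]
drawer_front [(0.75, [279, 238, 38, 34])]
gauge_grip [(0.52, [251, 264, 9, 23])]
stand [(0.92, [252, 280, 36, 31])]
jaws [(0.61, [249, 202, 26, 24])]
socket [(0.44, [249, 201, 25, 26])]
driver [(0.58, [312, 174, 20, 6])]
stripper [(0.67, [159, 276, 28, 45])]
lampholder [(0.75, [272, 177, 19, 18]), (0.26, [251, 264, 11, 21])]
terminals []
```

View pics/top0.png

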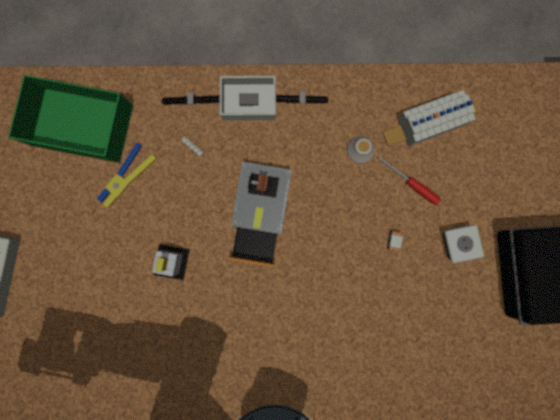

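View pics/side0.png

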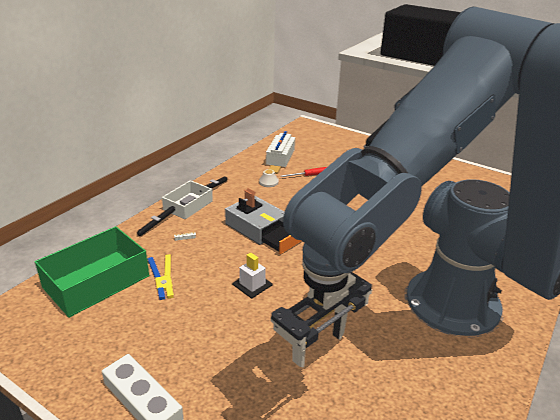

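Run:
```python
import cv2
a=cv2.imread('pics/top0.png'); b=cv2.imread('pics/side0.png')
cv2.imwrite('pics/topc1.png',cv2.resize(a[160:300,200:340],None,fx=4.2,fy=4.2,interpolation=cv2.INTER_CUBIC))
c=cv2.resize(a[225:285,140:200],None,fx=6,fy=6,interpolation=cv2.INTER_CUBIC)
d=cv2.resize(a[215:275,365:425],None,fx=6,fy=6,interpolation=cv2.INTER_CUBIC)
cv2.imwrite('pics/topc2.png',cv2.hconcat([c,d]))
cv2.imwrite('pics/sidec.png',cv2.resize(b[170:310,190:350],None,fx=4.2,fy=4.2,interpolation=cv2.INTER_CUBIC))
```

```text
(no output)
```

View pics/topc1.png

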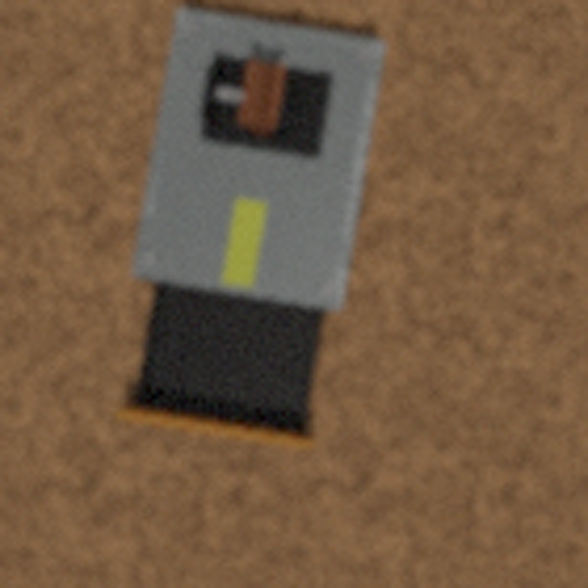

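View pics/topc2.png

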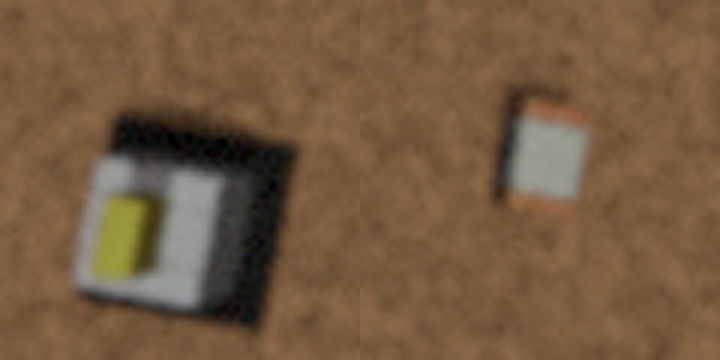

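View pics/sidec.png

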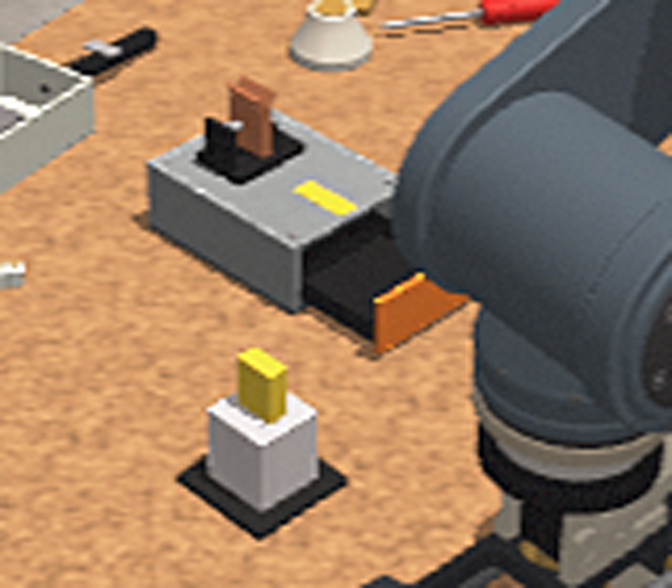

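Run:
```python
from h import *
np.set_printoptions(precision=4,suppress=True)
t=cams.camera('top');s=cams.camera('side')
print(proj(t,[.125,.536,.219]),proj(s,[.125,.536,.219]),proj(t,[0,0,0]),proj(s,[0,0,0]))
print('fuse top',onz(t,396,240,.0285),'stand',onz(t,167,263,.062),'gauge',onz(t,161,266,.102),'side',proj(s,onz(t,161,266,.102)))
for l in [(245,162),(291,168),(281,235),(233,231)]: print('unit corner',onz(t,*l,.06))
```

```text
[ -4.995  454.6351] [318.2924 349.0181] [273.8749 456.1411] [452.9603 301.0809]
fuse top [ 0.5308 -0.3117  0.0285] stand [0.4809 0.2534 0.062 ] gauge [0.4767 0.2555 0.102 ] side [254.5103 254.8524]
unit corner [0.7266 0.065  0.06  ]
unit corner [ 0.7107 -0.0486  0.06  ]
unit corner [ 0.5459 -0.0225  0.06  ]
unit corner [0.5567 0.0944 0.06  ]
```

Run:
```python
from h import *
from scipy.optimize import least_squares
np.set_printoptions(precision=4,suppress=True)
t=cams.camera('top');s=cams.camera('side')
cv=lambda x,y,f,a,b:((x+.5)/f-.5+a,(y+.5)/f-.5+b)
def R(a): return np.array([[np.cos(a),-np.sin(a)],[np.sin(a),np.cos(a)]])
def fit(obs,x0,nm):
    # obs: (cam, pix, local xyz)
    def f(q):
        return np.concatenate([proj(c,np.r_[R(q[2])@np.array(l[:2])+q[:2],l[2]])-px for c,px,l in obs])
    o=least_squares(f,x0,loss='soft_l1'); print(nm,o.x,'\n',f(o.x).reshape(-1,2)); return o.x
T=lambda x,y:cv(x,y,4.2,200,160); S=lambda x,y:cv(x,y,4.2,190,170)
obsT=[(t,T(178,8),(.08,.062,.06)),(t,T(385,38),(.08,-.062,.06)),(t,T(342,310),(-.08,-.062,.06)),(t,T(133,275),(-.08,.062,.06))]
obsS=[(s,S(148,163),(.08,.062,.06)),(s,S(302,246),(-.08,.062,.06)),(s,S(302,313),(-.08,.062,.0)),(s,S(148,225),(.08,.062,0))]
fit(obsT,[.63,.02,-.15],'unit top'); fit(obsS,[.63,.02,-.15],'unit side'); u=fit(obsT+obsS,[.63,.02,-.15],'unit both')
# drawer front top edge corners
for a in [T(123,413),T(310,438)]:
    print('drawer top z .053 local', R(u[2]).T@(onz(t,*a,.053)[:2]-u[:2]))
for a in [S(377,305)]: print('side',R(u[2]).T@(onz(s,*a,.053)[:2]-u[:2]))
G=lambda x,y:cv(x,y,6,140,225)
obs=[(t,G(103,158),(.026,.025,.062)),(t,G(225,172),(.026,-.025,.062)),(t,G(203,305),(-.026,-.025,.062)),(t,G(78,290),(-.026,.025,.062)),
(t,G(118,115),(.04,.04,.005)),(t,G(296,148),(.04,-.04,.005)),(t,G(257,328),(-.04,-.04,.005))]
obS=[(s,S(208,412),(.026,.025,.062)),(s,S(265,446),(-.026,.025,.062)),(s,S(317,407),(-.026,-.025,.062)),(s,S(260,540),(-.04,.04,0.005)),(s,S(178,480),(.04,.04,.005)),(s,S(346,481),(-.04,-.04,.005))]
fit(obs,[.48,.25,-.15],'stand top');fit(obs+obS,[.48,.25,-.15],'stand both')
og=[(t,G(107,193),(.016,.008,.102)),(t,G(153,199),(.016,-.008,.102)),(t,G(138,278),(-.016,-.008,.102)),(t,G(93,275),(-.016,.008,.102))]
fit(og,[.48,.25,-.15],'gauge top')
oS=[(s,S(238,353),(.016,.008,.102)),(s,S(273,374),(-.016,.008,.102)),(s,S(287,367),(-.016,-.008,.102)),(s,S(254,347),(.016,-.008,.102))]
fit(og+oS,[.48,.25,-.15],'gauge both')
F=lambda x,y:cv(x-360,y,6,365,215)
of=[(t,F(527,96),(.023,.01425,.0285)),(t,F(592,104),(.023,-.01425,.0285)),(t,F(574,213),(-.023,-.01425,.0285)),(t,F(511,205),(-.023,.01425,.0285))]
fit(of,[.53,-.31,-.15],'fuse')
```

```text
unit top [ 0.6394  0.0248 -0.1654] 
 [[-0.152  -0.2529]
 [ 0.1105  0.3584]
 [ 0.2371 -0.2504]
 [-0.1947  0.1512]]
unit side [ 0.6398  0.0225 -0.1277] 
 [[-0.1685 -0.1709]
 [-0.0168 -0.1435]
 [-0.1628 -0.1383]
 [ 0.3814  0.5631]]
unit both [ 0.6389  0.0241 -0.1564] 
 [[-0.2286  0.1116]
 [ 0.1054  0.2807]
 [ 0.8178 -0.2404]
 [ 0.3114  0.6151]
 [-0.1409 -0.3495]
 [-1.0554  0.2839]
 [-1.1811  0.3007]
 [ 0.4083  0.3797]]
drawer top z .053 local [-0.1586  0.0571]
drawer top z .053 local [-0.1569 -0.0526]
side [-0.1614  0.0657]
stand top [ 0.4806  0.2589 -0.1688] 
 [[-0.2326 -0.1137]
 [-0.2277  0.8572]
 [-0.4589  0.1432]
 [-0.0505 -0.686 ]
 [-0.4113 -0.0834]
 [ 0.5996 -0.6048]
 [ 1.5158  0.5341]]
stand both [ 0.4806  0.26   -0.1707] 
 [[-0.6603 -0.1118]
 [-0.6624  0.8967]
 [-0.9344  0.1768]
 [-0.519  -0.6904]
 [-0.8026 -0.0907]
 [ 0.1979 -0.5555]
 [ 1.0549  0.575 ]
 [-0.052  -1.1173]
 [-0.3258 -0.3064]
 [ 0.5739  0.542 ]
 [ 0.4902 -1.2936]
 [-0.0219 -1.1215]
 [ 0.8166 -1.1854]]
gauge top [ 0.4814  0.2578 -0.1496] 
 [[ 0.3526 -0.1776]
 [-0.4933 -0.2047]
 [-0.2661  0.4451]
 [ 0.3943 -0.0324]]
gauge both [ 0.4814  0.2586 -0.1523] 
 [[ 0.0647 -0.1783]
 [-0.7844 -0.1863]
 [-0.5959  0.4582]
 [ 0.0677 -0.0385]
 [-0.1827 -0.1544]
 [-0.0595  0.0675]
 [ 0.8383 -0.942 ]
 [ 0.2447 -1.3303]]
fuse [ 0.53   -0.3127 -0.1712] 
 [[-0.3181 -0.2209]
 [ 0.0369  0.2745]
 [ 0.5252  0.2261]
 [-0.2039 -0.281 ]]
```

```bash
cat >> h.py <<'E'
from scipy.spatial.transform import Rotation as Ro
np.set_printoptions(precision=4,suppress=True)
def tool():
    o=r.get_obs(); q=np.array(o['tool_rot']); return np.array(o['tool_pos']),Ro.from_quat(q[[1,2,3,0]]),o
def plan(pos,yaw,flip=False):
    """tool y down, tool z along +-(-sin,cos). returns tool-frame shift mm and rotvec"""
    p,Q,o=tool()
    z=np.array([-np.sin(yaw),np.cos(yaw),0])*(-1 if flip else 1); y=np.array([0,0,-1.]); x=np.cross(y,z)
    D=Ro.from_matrix(np.c_[x,y,z])
    print('shift mm',(Q.inv().apply(np.array(pos)-p)*1000).round(1),'rotvec',(Q.inv()*D).as_rotvec().round(3))
U=np.array([.639,.0243]);UY=-.16
def ul(x,y): c,s=np.cos(UY),np.sin(UY); return U+np.array([c*x-s*y,s*x+c*y])
E
python3 - <<'E'
from h import *
p,Q,o=tool(); print(Q.as_matrix(),p,o['time_s'])
for f in (0,1): plan([.53,-.3127,.15],-.165,f)
E
```

```text
[[ 0.9739 -0.      0.2268]
 [-0.2268  0.      0.9739]
 [-0.     -1.      0.    ]] [0.1247 0.5357 0.2186] 1.4
shift mm [ 587.1   68.6 -734.3] rotvec [-0.    -0.064 -0.   ]
shift mm [ 587.1   68.6 -734.3] rotvec [ 0.     3.078 -0.   ]
```

```bash
python3 -m jog '[[93,25,0,-30,0,0,0],[93,60,0,-75,0,-0.02,0],[93,95,0,-120,0,-0.03,0],[93,135,0,-170,0,-0.04,0],[93,180,0,-225,0,-0.05,0],[93,220,0,-275,0,-0.06,0],[93,260,0,-325,0,-0.06,0],[93,300,0,-375,0,-0.06,0],[93,335,0,-420,0,-0.06,0],[93,370,0,-462,0,-0.064,0]]' 20
python3 - <<'E'
from h import *
plan([.53,-.3127,.12],-.165)
E
```

```text
time_s: 2.65
tool_pos: [0.3803, 0.0008, 0.219]
tool_rot: [0.705, -0.705, 0.058, -0.059]
wrist_force: [0.7, 1.0, 0.7]
grip_width: 0.0935
shift mm [ 199.1   99.2 -284.7] rotvec [-0.    -0.     0.001]
```

```bash
python3 -m jog '[[93,20,5,-30,0,0,0],[93,50,15,-72,0,0,0],[93,80,25,-115,0,0,0],[93,110,40,-158,0,0,0],[93,140,55,-200,0,0,0],[93,165,75,-237,0,0,0],[93,185,90,-265,0,0,0],[93,199,120,-285,0,0,0],[93,199,150,-285,0,0,0],[93,199,150,-285,0,0,0]]' 20
python3 - <<'E'
from h import *
plan([.53,-.3127,.005],-.165)
t=shot('top','top1.png'); s=shot('side','side1.png')
cv2.imwrite('pics/c1.png',cv2.hconcat([cv2.resize(a['color'][b:b+100,c:c+100,::-1],None,fx=4,fy=4,interpolation=cv2.INTER_CUBIC) for a,b,c in((t,190,340),(s,150,330))]))
print(proj(s,[.53,-.3127,.014]),r.get_obs()['tool_pos'])
E
```

```text
time_s: 3.9
tool_pos: [0.5281, -0.3102, 0.0667]
tool_rot: [0.705, -0.704, 0.06, -0.057]
wrist_force: [-0.1, -0.4, 1.1]
grip_width: 0.0929
shift mm [ 2.6 61.7 -2.3] rotvec [-0.002 -0.    -0.004]
[336.0115 189.2724] [ 0.5295 -0.3108  0.0695]
```

View pics/c1.png

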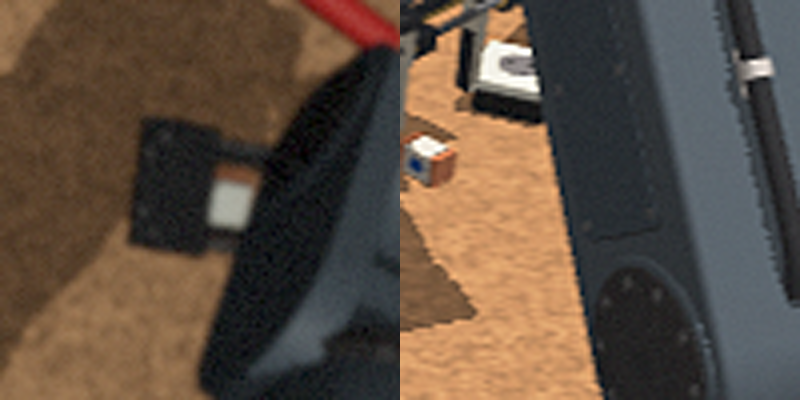

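The picture shows the fuse between the open fingers (crop left, full-image ~(398,240)). I'll descend and grip it.

```bash
python3 -m jog '[[93,0,20,0,0,0,0],[93,0,45,0,0,0,0],[93,0,60,0,0,0,0],[93,0,64,0,0,0,0],[20,0,64,0,0,0,0],[20,0,64,0,0,0,0],[20,0,64,0,0,0,0],[20,0,64,0,0,0,0],[20,0,64,0,0,0,0],[20,0,64,0,0,0,0]]' 25
python3 - <<'E'
from h import *
print(ul(-.120,0)); 
plan([*ul(-.120,0),.09],-.16)
E
```

```text
time_s: 5.25
tool_pos: [0.5292, -0.3108, 0.0047]
tool_rot: [-0.705, 0.705, -0.058, 0.058]
wrist_force: [0.2, -0.6, -0.5]
grip_width: 0.0376
[0.5205 0.0434]
shift mm [-66.7 -85.3 348. ] rotvec [ 0.    -0.005  0.   ]
```

```bash
python3 -m jog '[[20,0,0,0,0,0,0],[20,0,0,0,0,0,0],[20,0,0,0,0,0,0],[20,0,-10,0,0,0,0],[20,0,-35,0,0,0,0],[20,-5,-65,15,0,0,0],[20,-12,-85,50,0,0,0],[20,-20,-85,95,0,0,0],[20,-28,-85,140,0,0,0],[20,-36,-85,185,0,0,0]]' 25
python3 - <<'E'
from h import *
plan([*ul(-.120,0),.09],-.16)
E
```

```text
time_s: 6.5
tool_pos: [0.524, -0.121, 0.0904]
tool_rot: [-0.705, 0.705, -0.058, 0.059]
wrist_force: [0.5, 0.0, -1.2]
grip_width: 0.0277
shift mm [-30.4   0.4 161.6] rotvec [ 0.    -0.005  0.001]
```

```bash
python3 -m jog '[[20,-8,0,40,0,0,0],[20,-16,0,80,0,0,0],[20,-22,0,118,0,0,0],[20,-28,0,148,0,0,0],[20,-30,0,162,0,0,0],[20,-30,0,162,0,0,0],[20,-30,0,162,0,0,0],[20,-30,20,162,0,0,0],[20,-30,30,162,0,0,0],[20,-30,30,162,0,0,0]]' 25
python3 - <<'E'
from h import *
print(r.get_obs()['tool_pos'],r.get_obs()['grip_width']); plan([*ul(-.120,0),.018],-.16)
t=shot('top','top2.png'); s=shot('side','side2.png')
cv2.imwrite('pics/c2.png',cv2.hconcat([cv2.resize(a['color'][b:b+100,c:c+100,::-1],None,fx=4,fy=4,interpolation=cv2.INTER_CUBIC) for a,b,c in((t,170,210),(s,180,230))]))
E
```

```text
time_s: 7.75
tool_pos: [0.5207, 0.0418, 0.0591]
tool_rot: [-0.705, 0.705, -0.059, 0.058]
wrist_force: [-0.0, 0.8, -0.1]
grip_width: 0.028
[0.5207 0.0418 0.0591] 0.027997790988245768
shift mm [-0.4 41.1  1.6] rotvec [ 0.    -0.005 -0.001]
```

View pics/c2.png

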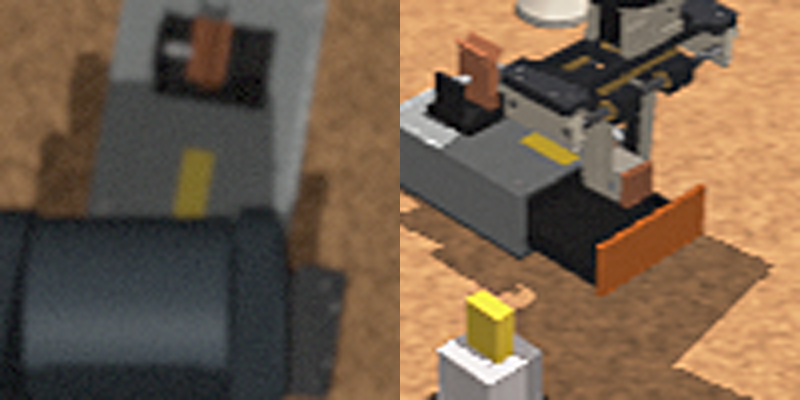

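```bash
python3 -m jog '[[20,0,8,1,0,0,0],[20,0,18,1,0,0,0],[20,0,28,1,0,0,0],[20,0,35,1,0,0,0],[20,0,38,1,0,0,0],[20,0,40,1,0,0,0],[20,0,41,1,0,0,0],[20,0,42,1,0,0,0],[20,0,42,1,0,0,0],[20,0,42,1,0,0,0]]' 25
python3 - <<'E'
from h import *
s=shot('side','side3.png')
cv2.imwrite('pics/c3.png',cv2.resize(s['color'][180:280,230:330,::-1],None,fx=5,fy=5,interpolation=cv2.INTER_CUBIC))
E
```

```text
time_s: 9.1
tool_pos: [0.5213, 0.0433, 0.0177]
tool_rot: [0.705, -0.705, 0.058, -0.058]
wrist_force: [-0.6, -0.0, -0.9]
grip_width: 0.0281
```

View pics/c3.png

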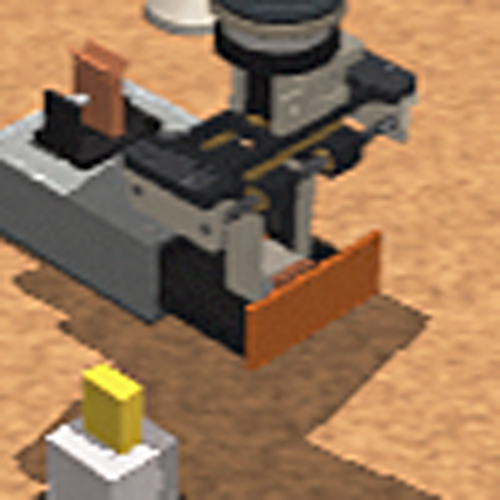

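```bash
python3 -m jog '[[20,0,1,0,0,0,0],[20,0,1.5,0,0,0,0],[20,0,1.5,0,0,0,0],[45,0,1.5,0,0,0,0],[45,0,1.5,0,0,0,0],[45,0,1.5,0,0,0,0],[45,0,1.5,0,0,0,0],[45,0,-15,0,0,0,0],[45,0,-45,0,0,0,0],[45,0,-65,0,0,0,0]]' 25
python3 - <<'E'
from h import *
s=shot('side','side4.png')
cv2.imwrite('pics/c4.png',cv2.resize(s['color'][180:280,230:330,::-1],None,fx=5,fy=5,interpolation=cv2.INTER_CUBIC))
plan([*ul(-.19,0),.03],-.16)
E
```

```text
time_s: 10.4
tool_pos: [0.5217, 0.0434, 0.0849]
tool_rot: [0.705, -0.705, 0.058, -0.059]
wrist_force: [-0.2, 0.3, -0.5]
grip_width: 0.045
shift mm [-72.5  56.6  -0.7] rotvec [-0.001 -0.005  0.005]
```

View pics/c4.png

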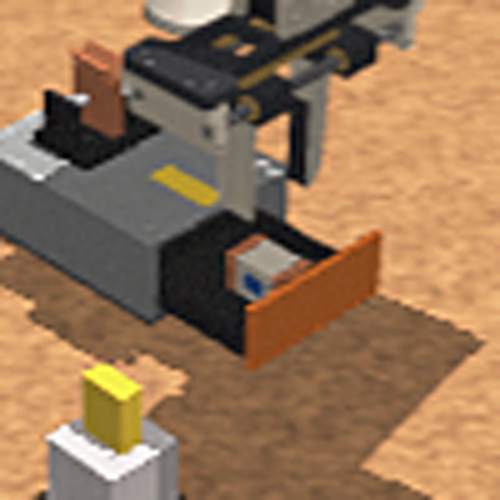

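The fuse lies flat in the tray (crop ~(265,265), full image ~(283,233)). Next I'll close the fingers, go in front of the drawer and push.

```bash
python3 -m jog '[[0,-15,-8,0,0,0,0],[0,-40,-8,0,0,0,0],[0,-65,-8,0,0,0,0],[0,-75,5,0,0,0,0],[0,-75,30,0,0,0,0],[0,-75,50,0,0,0,0],[0,-75,58,0,0,0,0],[0,-75,58,0,0,0,0],[0,-72,58,0,0,0,0],[0,-70,58,0,0,0,0]]' 25
python3 - <<'E'
from h import *
p,Q,o=tool(); c,s_=np.cos(UY),np.sin(UY); d=p[:2]-U; print('local',c*d[0]+s_*d[1],-s_*d[0]+c*d[1],p,o['grip_width'])
E
```

```text
time_s: 11.7
tool_pos: [0.4528, 0.0548, 0.0252]
tool_rot: [0.705, -0.705, 0.058, -0.059]
wrist_force: [-1.4, -0.6, -0.4]
grip_width: 0.0006
local -0.18872767391701764 0.00043727978488100963 [0.4528 0.0548 0.0252] 0.0005642313765991925
```

```bash
python3 -m jog '[[0,10,0,0,0,0,0],[0,22,0,0,0,0,0],[0,34,0,0,0,0,0],[0,46,0,0,0,0,0],[0,58,0,0,0,0,0],[0,70,0,0,0,0,0],[0,80,0,0,0,0,0],[0,85,0,0,0,0,0],[0,88,0,0,0,0,0],[0,88,0,0,0,0,0]]' 25
python3 - <<'E'
from h import *
p,Q,o=tool(); c,s_=np.cos(UY),np.sin(UY); d=p[:2]-U; print('local',c*d[0]+s_*d[1],-s_*d[0]+c*d[1],p)
s=shot('side','side5.png')
cv2.imwrite('pics/c5.png',cv2.resize(s['color'][180:280,230:330,::-1],None,fx=5,fy=5,interpolation=cv2.INTER_CUBIC))
E
```

```text
time_s: 12.95
tool_pos: [0.5393, 0.0404, 0.0247]
tool_rot: [0.705, -0.705, 0.058, -0.058]
wrist_force: [0.1, 0.1, 0.9]
grip_width: 0.0005
local -0.10101333443135087 4.964886330978413e-05 [0.5393 0.0404 0.0247]
```

View pics/c5.png

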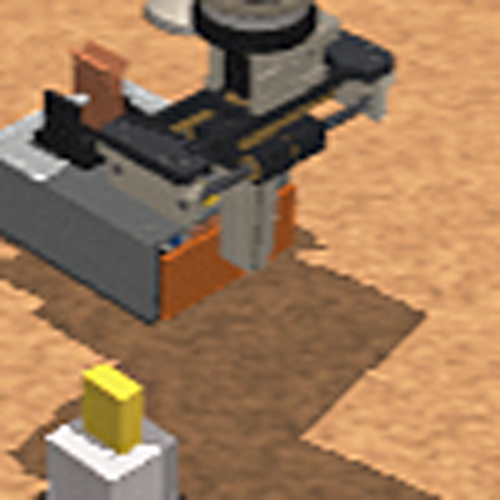

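```bash
python3 -m jog '[[0,1,0,0,0,0,0],[0,2,0,0,0,0,0],[0,3,0,0,0,0,0],[0,4,0,0,0,0,0],[0,5,0,0,0,0,0],[0,5.5,0,0,0,0,0],[0,6,0,0,0,0,0],[0,6.5,0,0,0,0,0],[0,7,0,0,0,0,0],[0,7,0,0,0,0,0]]' 25
python3 - <<'E'
from h import *
p,Q,o=tool(); c,s_=np.cos(UY),np.sin(UY); d=p[:2]-U; print('local',c*d[0]+s_*d[1],-s_*d[0]+c*d[1],p,o['wrist_force'])
s=shot('side','side6.png')
cv2.imwrite('pics/c6.png',cv2.resize(s['color'][180:280,230:330,::-1],None,fx=5,fy=5,interpolation=cv2.INTER_CUBIC))
E
```

```text
time_s: 14.25
tool_pos: [0.5441, 0.0395, 0.0245]
tool_rot: [-0.705, 0.705, -0.06, 0.057]
wrist_force: [-10.8, 3.2, 9.6]
grip_width: 0.0006
local -0.09608345662035947 -0.00011292355869045763 [0.5441 0.0395 0.0245] [-10.8479   3.1654   9.6317]
```

View pics/c6.png

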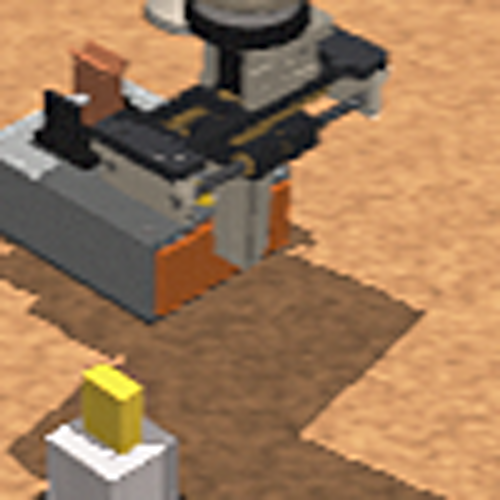

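```bash
python3 - <<'E'
from h import *
plan([.4814,.2582,.15],-.155)
E
python3 -m jog '[[0,-10,0,0,0,0,0],[0,-35,-15,0,0,0,0],[0,-60,-55,0,0,0,0],[50,-80,-100,20,0,0,0],[50,-98,-125,65,0,0,0],[50,-98,-125,115,0,0,0],[50,-98,-125,165,0,0,0],[50,-98,-125,200,0,0.005,0],[50,-98,-125,206,0,0.005,0],[50,-98,-125,206,0,0.005,0]]' 30
python3 - <<'E'
from h import *
plan([.4814,.2582,.068],-.155)
t=shot('top','top7.png'); s=shot('side','side7.png')
cv2.imwrite('pics/c7.png',cv2.hconcat([cv2.resize(a['color'][b:b+120,c:c+120,::-1],None,fx=3.3,fy=3.3,interpolation=cv2.INTER_CUBIC) for a,b,c in((t,160,190),(s,180,200))]))
E
```

```text
shift mm [ -98.3 -125.1  205.4] rotvec [ 0.    -0.01  -0.004]
time_s: 15.55
tool_pos: [0.4828, 0.2581, 0.1494]
tool_rot: [-0.704, 0.705, -0.06, 0.06]
wrist_force: [-0.4, -0.2, -1.0]
grip_width: 0.0499
shift mm [-1.4 81.4 -0.1] rotvec [ 0.    -0.014  0.   ]
```

View pics/c7.png

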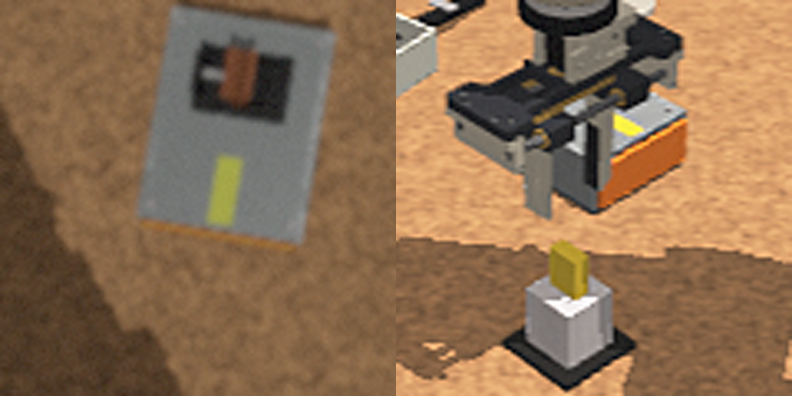

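The drawer is shut flush, and the handle at side pixel ~(373,262) sits under the open fingers. Descending to grip.

```bash
python3 -m jog '[[50,-1,20,0,0,-0.012,0],[50,-1,45,0,0,-0.012,0],[50,-1,65,0,0,-0.012,0],[50,-1,76,0,0,-0.012,0],[50,-1,81,0,0,-0.012,0],[8,-1,81,0,0,-0.012,0],[8,-1,81,0,0,-0.012,0],[8,-1,81,0,0,-0.012,0],[8,-1,81,0,0,-0.012,0],[8,-1,81,0,0,-0.012,0]]' 40
python3 - <<'E'
from h import *
p,Q,o=tool();print(p,o['wrist_force'])
t=shot('top','top8.png'); s=shot('side','side8.png')
cv2.imwrite('pics/c8.png',cv2.resize(s['color'][200:300,200:300,::-1],None,fx=5,fy=5,interpolation=cv2.INTER_CUBIC))
# fit jaws in top0/side0 crops for later
cv2.imwrite('pics/j.png',cv2.hconcat([cv2.resize(a['color'][b:b+50,c:c+50,::-1],None,fx=8,fy=8,interpolation=cv2.INTER_CUBIC) for a,b,c in((t,160,240),(s,180,225))]))
E
```

```text
time_s: 16.9
tool_pos: [0.4823, 0.2592, 0.069]
tool_rot: [0.705, -0.705, 0.056, -0.056]
wrist_force: [-1.0, 4.1, 2.1]
grip_width: 0.0161
[0.4823 0.2592 0.069 ] [-0.9944  4.0756  2.1037]
```

View pics/c8.png

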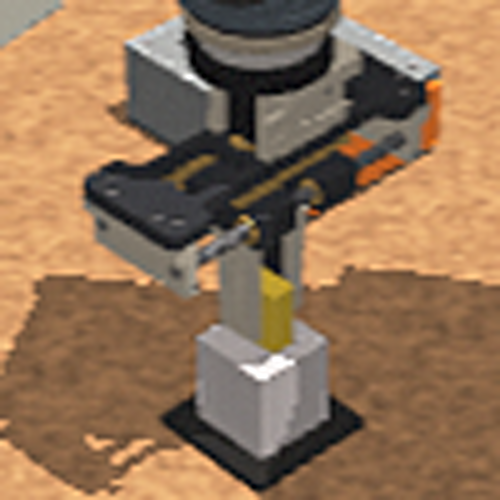

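View pics/j.png

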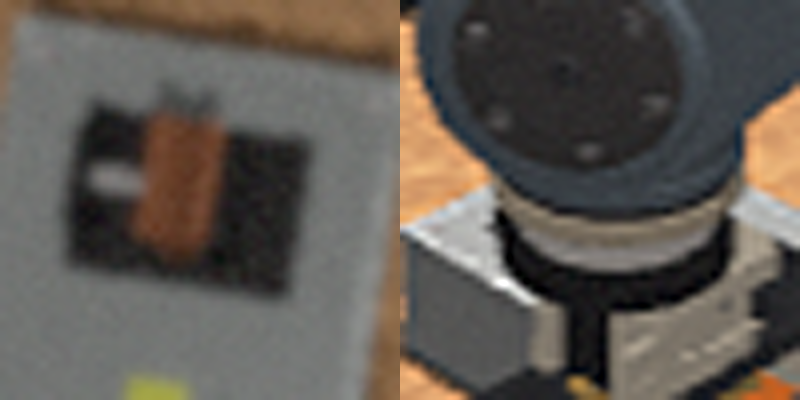

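Run:
```python
from h import *
t=cams.camera('top')
print('nominal',ul(.03,0))
c=[]
for x,y in [(150,116),(225,124),(210,262),(133,248)]:
    q=onz(t,(x+.5)/8-.5+240,(y+.5)/8-.5+160,.122); c.append(q[:2]); print(q)
c=np.array(c); print('mean',c.mean(0)); 
m=c[[0,1]].mean(0)-c[[2,3]].mean(0); print('len',np.linalg.norm(m),'yaw',np.arctan2(m[1],m[0]))
d=c.mean(0)-U; print('local',np.cos(UY)*d[0]+np.sin(UY)*d[1],-np.sin(UY)*d[0]+np.cos(UY)*d[1])
```

```text
nominal [0.6686 0.0195]
[0.6862 0.0285 0.122 ]
[0.6837 0.0069 0.122 ]
[0.6437 0.0114 0.122 ]
[0.648  0.0335 0.122 ]
mean [0.6654 0.0201]
len 0.03941740585740489 yaw -0.1218585726259127
local 0.02676027258840796 5.135294134669954e-05
```

```bash
python3 -m jog '[[8,0,-5,0,0,0,0],[8,0,-20,0,0,0,0],[8,0,-45,0,0,0,0],[8,0,-70,0,0,0,0],[8,0,-95,0,0,0,0],[8,0,-120,0,0,0,0],[8,0,-140,0,0,0,0],[8,0,-150,0,0,0,0],[8,0,-150,0,0,0,0],[8,0,-150,0,0,0,0]]' 40
python3 - <<'E'
from h import *
p,Q,o=tool();print(p,o['wrist_force'],o['grip_width'])
plan([*ul(.03,0),.219],-.16)
s=shot('side','side9.png');t=shot('top','top9.png')
cv2.imwrite('pics/c9.png',cv2.resize(s['color'][160:300,180:320,::-1],None,fx=4,fy=4,interpolation=cv2.INTER_CUBIC))
E
```

```text
time_s: 18.3
tool_pos: [0.4816, 0.2584, 0.2177]
tool_rot: [-0.705, 0.705, -0.056, 0.055]
wrist_force: [-0.5, 0.6, -0.7]
grip_width: 0.0156
[0.4816 0.2584 0.2177] [-0.4514  0.5866 -0.7256] 0.015617778879935332
shift mm [ 222.2   -1.4 -206.5] rotvec [ 0.001  0.002 -0.001]
```

View pics/c9.png

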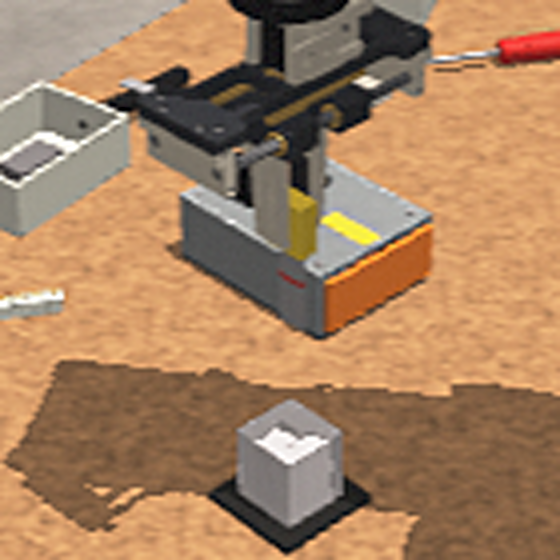

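```bash
python3 - <<'E'
from h import *
s=cams.camera('side'); print('exp red',proj(s,[.4816,.2584,.1867]),'tip',proj(s,[.4816,.2584,.1507]))
E
python3 -m jog '[[8,15,0,-14,0,0,0],[8,45,0,-42,0,0,0],[8,78,0,-72,0,0,0],[8,111,0,-103,0,0,0],[8,144,0,-134,0,0,0],[8,175,0,-163,0,0,0],[8,200,0,-186,0,0,0],[8,215,0,-200,0,0,0],[8,222,0,-206,0,0.002,0],[8,222,0,-206,0,0.002,0]]' 40
python3 - <<'E'
from h import *
p,Q,o=tool();print(p,o['wrist_force'],o['grip_width'])
plan([*ul(.03,0),.219],-.16)
s=shot('side','side10.png');t=shot('top','top10.png')
cv2.imwrite('pics/c10.png',cv2.hconcat([cv2.resize(a['color'][b:b+80,c:c+80,::-1],None,fx=5,fy=5,interpolation=cv2.INTER_CUBIC) for a,b,c in((t,150,220),(s,160,215))]))
print('exp mouth',proj(s,[*ul(.03,0),.122]),'tip',proj(s,[*p[:2],p[2]-.067]),'red',proj(s,[*p[:2],p[2]-.031]))
E
```

```text
exp red [252.3465 228.827 ] tip [252.3708 240.0412]
time_s: 19.7
tool_pos: [0.6688, 0.0204, 0.2185]
tool_rot: [0.705, -0.705, 0.057, -0.056]
wrist_force: [-0.1, 0.5, -0.1]
grip_width: 0.016
[0.6688 0.0204 0.2185] [-0.0599  0.4982 -0.1   ] 0.015974693798417386
shift mm [-0.  -0.5 -0.9] rotvec [-0.  0. -0.]
exp mouth [249.4747 190.0934] tip [249.2109 182.0888] red [249.153  171.9704]
```

View pics/c10.png

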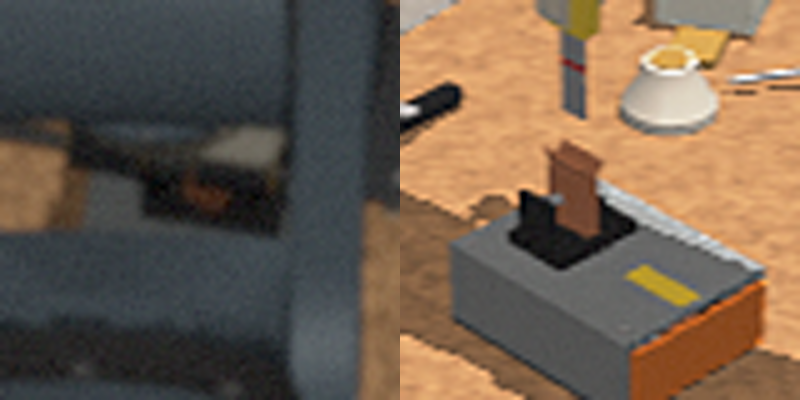

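```bash
python3 -m jog '[[8,0,6,-1,0,0,0],[8,0,14,-1,0,0,0],[8,0,20,-1,0,0,0],[8,0,25,-1,0,0,0],[8,0,28,-1,0,0,0],[8,0,31,-1,0,0,0],[8,0,34,-1,0,0,0],[8,0,37,-1,0,0,0],[8,0,40,-1,0,0,0],[8,0,40,-1,0,0,0]]' 50
python3 - <<'E'
from h import *
p,Q,o=tool();print(p,o['wrist_force'],o['wrist_torque'],o['grip_width'])
s=shot('side','side11.png')
cv2.imwrite('pics/c11.png',cv2.resize(s['color'][150:230,215:295,::-1],None,fx=7,fy=7,interpolation=cv2.INTER_CUBIC))
E
```

```text
time_s: 21.05
tool_pos: [0.6688, 0.0194, 0.1786]
tool_rot: [0.705, -0.705, 0.056, -0.056]
wrist_force: [0.2, 0.1, -0.8]
grip_width: 0.0155
[0.6688 0.0194 0.1786] [ 0.2181  0.1043 -0.7655] [ 0.0601 -0.0469  0.0362] 0.015515227876459968
```

View pics/c11.png

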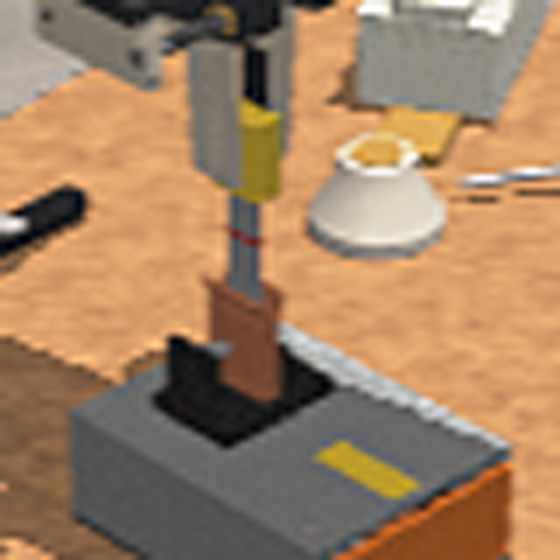

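The blade is between the lips, with the red line at crop (246,238), full image ~(250,184). I'll keep going slowly.

```bash
python3 -m jog '[[8,0,2,0,0,0,0],[8,0,4,0,0,0,0],[8,0,6,0,0,0,0],[8,0,8,0,0,0,0],[8,0,10,0,0,0,0],[8,0,12,0,0,0,0],[8,0,14,0,0,0,0],[8,0,16,0,0,0,0],[8,0,18,0,0,0,0],[8,0,18,0,0,0,0]]' 50
python3 - <<'E'
from h import *
p,Q,o=tool();print(p,o['wrist_force'],o['wrist_torque'],o['grip_width'])
s=shot('side','side12.png')
cv2.imwrite('pics/c12.png',cv2.resize(s['color'][150:230,215:295,::-1],None,fx=7,fy=7,interpolation=cv2.INTER_CUBIC))
E
```

```text
time_s: 22.35
tool_pos: [0.6694, 0.0193, 0.1615]
tool_rot: [0.705, -0.705, 0.056, -0.057]
wrist_force: [-0.3, -0.2, 4.8]
grip_width: 0.0156
[0.6694 0.0193 0.1615] [-0.2698 -0.1826  4.8058] [-0.0108 -0.1907 -0.0151] 0.015607981150129348
```

View pics/c12.png

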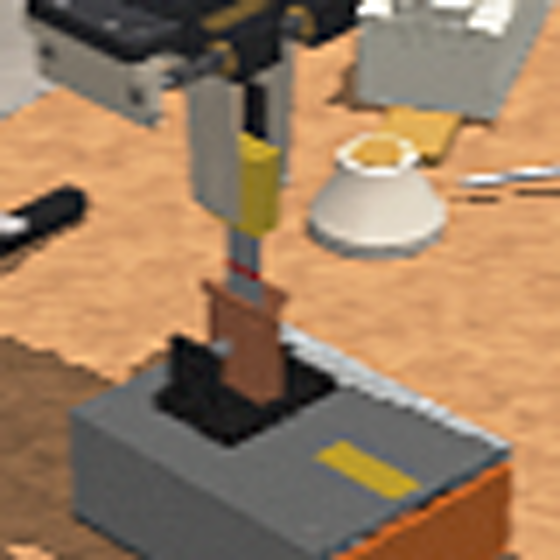

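```bash
python3 -m jog '[[8,0,1,0,0,0,0],[8,0,2,0,0,0,0],[8,0,3,0,0,0,0],[8,0,4,0,0,0,0],[8,0,5,0,0,0,0],[8,0,6,0,0,0,0],[8,0,7,0,0,0,0],[8,0,7.5,0,0,0,0],[8,0,7.5,0,0,0,0],[8,0,7.5,0,0,0,0]]' 50
python3 - <<'E'
from h import *
p,Q,o=tool();print(p,o['wrist_force'],o['wrist_torque'],o['grip_width'])
print(np.degrees(np.arccos(-Q.as_matrix()[2,1])))
s=shot('side','side13.png')
f=10;q=lambda X:(proj(s,X)-[230,170]+.5)*f-.5
print('mouth',q([*ul(.03,0),.122]),'lip +x',q([*ul(.048,0.0),.122]),'-x',q([*ul(.012,0),.122]),'red kin',q([*p[:2],p[2]-.031]),'handle bottom',q([*p[:2],p[2]-.007]),'top',q([*p[:2],p[2]+.033]))
cv2.imwrite('pics/c13.png',cv2.resize(s['color'][160:210,230:270,::-1],None,fx=f,fy=f,interpolation=cv2.INTER_CUBIC))
E
```

```text
time_s: 23.65
tool_pos: [0.6692, 0.0193, 0.154]
tool_rot: [0.705, -0.705, 0.056, -0.057]
wrist_force: [-0.9, -0.2, 5.1]
grip_width: 0.0156
[0.6692 0.0193 0.154 ] [-0.8568 -0.1854  5.0688] [-0.0101 -0.0421 -0.0482] 0.015577546418986803
0.08798731649331831
mouth [199.2473 205.4341] lip +x [159.5628 184.631 ] -x [239.4331 226.5   ] red kin [198.0542 202.0285] handle bottom [197.6847 136.0937] top [197.056   23.8921]
```

View pics/c13.png

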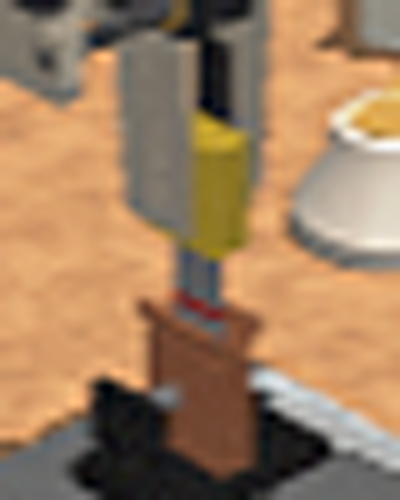

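Run:
```python
from h import *
o=r.get_obs();print(o['tool_pos'],o['wrist_force'],abs(o['joint_vel']).max(),o['grip_width'])
print(r.sign_off())
```

```text
[0.6692 0.0194 0.154 ] [-0.3744 -0.0928  6.068 ] 0.0011592158957689832 0.015765775058679567
the job is handed in; nothing more can be done
None
```

I did every step of the job and handed it in at about 24 s. The interface gives no verdict, so what follows rests on my own checks.

- **Fuse:** I set it down flat in the tray and let go there. The side camera showed it lying flat after release. It can't be seen now that the drawer is shut.
- **Drawer:** I pushed it against its stop with about 11 N. It looked flush with the unit in the pictures taken afterwards.
- **Blade:** I gripped it at 50 N across the handle, with 15.6–16.1 mm finger opening, lifted it clear of the stand and slid it down between the copper plates. It dragged with about 5–6 N. I couldn't measure the sprung plate's travel directly.
- **Final pose:** The arm's position puts the tip about 35 mm below the lips' top edges. In the last picture the red line is level with the lips to within about 1 mm. The tool is vertical to within 0.1°, about 1 mm from my estimate of the plates' middle, and still.

**Disagreement:** While the blade was in the air, the camera put the red line about 1 pixel (3–4 mm) lower than the arm's position implied, though the blade tip matched. The two agreed in the final check. Even a 4 mm error would still be inside the 30 to 42 mm depth range.

**Bystanders:** I saw no sign that any were touched, but I didn't measure their positions again at the end.

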